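# Square up a wheel bearing block and hold its cover over the screw holes

### The arm

A 7-joint arm with a two-finger parallel gripper is mounted at the origin on the work surface. World frame = base frame: x ahead of the robot, y to its left, z up, the work surface at z = 0. Lengths are in m, angles in rad, forces in N, time in s.
With the tool pointing down it reaches from about 0.425 to 0.925 m from the base axis. Payload 6.8 kg.
Tool frame: the origin (TCP) lies between the finger pads; the fingertips stand 14 mm ahead of it and the grasp point (between the pads) lies 5 mm behind it; z points along the fingers, y is the line along which they close (so a half turn about z gives the same grasp; the last joint's range is limited). The gripper opens to 85 mm and grips with 20 to 120 N. Pads are 22 mm wide; open, the fingers measure 114 mm over their backs; the gripper's body (76 mm by 85 mm) begins 54 mm behind the grasp point. The pads swing forward as they close: fully open they stand 13 mm farther back than shut.
Start: joints at [1.15, 0.477, 0.022, 1.555, -0.011, 1.109, -0.083], TCP at [0.208, -0.642, 0.206] pointing down, gripper open.
Joint ranges: [-2.96, 2.96], [-0.34, 2.1], [-1.41, 1.46], [0.24, 2.44], [-1.37, 4.51], [0.17, 1.92], [-2.96, 2.96]. Speed limits (rad/s): [2.39, 2.39, 3.14, 3.14, 3.14, 3.14, 3.14].

### API

Orientations are given as a rotation vector (axis times angle).
In Python, from bench import r, eyes, ticket gives the robot as it stands. The module is installed in compiled form; this text tells all that it offers.
- The arm moves only by the tool arm_command, never from a script. Its argument "plan" is text: rows parted by semicolons, each of 4 numbers parted by spaces: the shift along the tool's x, y, z in m, then the turn about the tool's z in degrees. In form: tx ty tz yaw; .... A call has 1 to 20 rows; each row shifts and turns the commanded pose from where the row before left it, along the tool's axes as they then stand; what a row does not reach is not made up. A row lasts 1/8 s, in which the tool goes at most 62.5 mm and 10.7 degrees, less where a joint would pass 70% of its speed; a pose out of reach is approached as far as the arm can. A call is refused whole if a number of a shift passes 0.0625 or a number of a turn 10.7, either way. A call with a gripper value outside its range is refused whole. "hand" is the closure, from -1 (fully open) to 1 (shut), set as the call begins (left out, the last holds). The fingers move at their own pace and stop on an object; "grip_force" is the grip in N (left out, the last holds). Time passes only in rows, so rows that do not move let the fingers close. It gives the time, the measured TCP pose, the force, the opening and the grip force at its end, in the units of the state.
- r.get_obs(): the state, without advancing time (a new reading comes with each control period).
- eyes.grab_frame(name): name is "scene" or "side" or "wrist"; returns (picture, depth): 480x640x3 uint8, red, green, blue; 480x640 float32, m along the optical axis (not along the pixel's ray), 0 where there is no reading.
- eyes.calibration(name): a dict with "fov_y" (degrees; the focal length in pixels is half the picture's height over the tangent of half this angle, whatever the lens; pixels are square), "cx", "cy" (the principal point, pixels), "k1" (the pictures are not rectified: a ray, as slopes to the right and down, at radius r is drawn at 1 + k1 r^2 times it, then the intrinsics apply), "origin" and "attitude" of the camera in the world; the wrist camera has in their place "tool_from_camera" (4x4, takes a point from camera to tool coordinates, whose origin is the TCP and whose axes are the flange's). Camera axes: x right, y up, looking along -z (the intrinsics and any distortion apply to the point x, -y, -z); pixel columns grow to the right and rows downward; lengths in m; the calibration is good to about 2 mm. A picture is of the moment at which its call begins: read the wrist's pose just before it. calibration takes no time and is no camera call.
- ticket.hand_in(): hands the job in; it is judged then, once.
The state is a dict: "clock": time; "joints": joint angles; "qvel": joint speeds; "tau": joint torques, N m; "tcp_pos": TCP position; "orientation": TCP orientation; "contact_force": force on the tool from outside, world axes, zero at the start; "moment": the same for the moment, N m; "grip_width": finger opening in m; "gripper_force": force on a finger pad.
Only numpy, scipy, OpenCV 4.12 (cv2) and the standard library are available. Lean on these libraries where they do the work, as an engineer would, in place of code of your own. Each camera call takes 0.05 s, during which the arm holds its last target. There are 200 camera calls.

### The job

Push the green bearing block snugly into the corner of the fixture so that it sits flat and square against both red stops; then take the aluminium cover plate by its black grip and hold it level, hovering about 1 cm above the block without touching it, with each of its four holes centred over a threaded hole so that the screws can be started. Finish while still holding it there, still and in the gripper, and leave the bowls and the cup where they are.

Things in the scene. Friction and masses are not known exactly. Their poses are not given: they have to be found in the camera images.
- fixture: Fixed plywood base 220 (x) x 260 (y) x 12 mm with two straight red stops, 22 mm wide, 30 mm tall above the plywood, forming a corner: one on the +x side (inner face at x = +85 mm, from y = -120 to +105), one on the +y side (inner face at y = +105 mm, from x = -80 to +107). Origin: centre of the base's underside, on the bench; x, y along its edges. Its yaw varies by 0.3 rad.
- seat (a point): Point on the top of the fixture's plywood where the block's origin comes to lie once the block is against both stops: 40 mm in +x and 45 mm in +y from the fixture's origin, 12 mm up. Axes as the fixture's.
- block: Loose green bearing block, 90 (x) x 120 (y) x 40 mm tall, 0.5 to 0.95 kg, on the fixture's plywood, its origin 30 to 80 mm short of the seat in both the fixture's x and y, turned by up to 0.25 rad from square. Too wide to grip: push its sides. Origin: centre of its underside. In its top: a 52 mm bore in the middle and four 8 mm threaded holes. Its 120 mm side goes along the fixture's y.
- cover: Loose aluminium plate, 90 (x) x 120 (y) x 6 mm, 0.25 to 0.4 kg, flat on the ware board, with four 16 mm through holes; in its middle stands a black grip bar 22 mm wide (x), 56 mm long (y), 32 mm tall above the plate (top 38 mm above the underside). Origin: centre of its underside, below its centre of mass. Either way round (half a turn) fits the block.
- wareboard: Fixed wooden ware board, 360 (x) x 170 (y) x 16 mm thick, origin at the centre of its underside on the bench. The cover lies on one half of it, bowl_a on the other, either way.
- thread0 (a point): Mouth of a threaded hole (8 mm) in the block's top face, at (+32, +47) mm in the block's x, y, 40 mm above its underside.
- thread1 (a point): Mouth of a threaded hole (8 mm) in the block's top face, at (+32, -47) mm in the block's x, y, 40 mm above its underside.
- thread2 (a point): Mouth of a threaded hole (8 mm) in the block's top face, at (-32, -47) mm in the block's x, y, 40 mm above its underside.
- thread3 (a point): Mouth of a threaded hole (8 mm) in the block's top face, at (-32, +47) mm in the block's x, y, 40 mm above its underside.
- hole0 (a point): Centre of a through hole (16 mm) of the cover, at its underside, at (+32, +47) mm in the cover's x, y.
- hole1 (a point): Centre of a through hole (16 mm) of the cover, at its underside, at (+32, -47) mm in the cover's x, y.
- hole2 (a point): Centre of a through hole (16 mm) of the cover, at its underside, at (-32, -47) mm in the cover's x, y.
- hole3 (a point): Centre of a through hole (16 mm) of the cover, at its underside, at (-32, +47) mm in the cover's x, y.
- bowl_a: Unfired clay bowl, 100 mm across, 48 mm tall, on the ware board; bystander. Origin: centre of its foot.
- bowl_b: Unfired clay bowl, 100 mm across, 48 mm tall, on the bench beyond the fixture; bystander. Origin: centre of its foot.
- screwcup: White cup, 70 mm across, 50 mm tall, on the bench; bystander. Origin: centre of its foot.
Things that resemble listed ones, but are neither listed nor needed, are in the scene too. Of the things like the cover, leave any that is pink; of the rest the larger one is meant.

How it is judged:
On the way, in this order (a step that is already met when the one before it is completed fails the run):
1. the block sits square against both stops of the fixture (x of block in the frame of seat between -0.003 and 0.003 m and y of block in the frame of seat between -0.003 and 0.003 m and z of block in the frame of seat below 0.003 m and angle between the y axis of block and the y axis of fixture, either way round below 0.035 rad), for 0.3 s.
2. the cover is lifted off the ware board in the gripper (z of cover in the frame of wareboard above 0.03 m and contact force between the fingers and cover above 1 N), for 0.2 s.
At the end, for the whole second after the job is handed in: Block flat, within 3 mm of its seat and 0.035 rad of square. Cover held by the fingers, underside 4 to 20 mm above the block, tilt under 0.07 rad, touching neither block nor fixture, at rest, each hole within 4 mm (in plan) of a threaded hole, either way round that fits (all of step 1 and ((horizontal distance between hole0 and thread0 below 0.004 m and horizontal distance between hole1 and thread1 below 0.004 m and horizontal distance between hole2 and thread2 below 0.004 m and horizontal distance between hole3 and thread3 below 0.004 m) or (horizontal distance between hole0 and thread2 below 0.004 m and horizontal distance between hole1 and thread3 below 0.004 m and horizontal distance between hole2 and thread0 below 0.004 m and horizontal distance between hole3 and thread1 below 0.004 m)) and z of cover in the frame of block between 0.044 and 0.06 m and angle between cover's own z axis and vertical below 0.07 rad and contact force between the fingers and cover above 1 N and contact force between cover and block below 0.05 N and contact force between cover and fixture below 0.05 N and linear speed of cover below 0.015 m/s and angular speed of cover below 0.1 rad/s and linear speed of block below 0.01 m/s); the arm keeps its last pose, push and grip.
It fails at once if the raw clay bowl on the ware board is moved more than 20 mm (distance of bowl_a from where it was at the start of the episode above 0.02 m).
It fails at once if the other raw clay bowl is moved more than 20 mm (distance of bowl_b from where it was at the start of the episode above 0.02 m).
It fails at once if the white cup is moved more than 20 mm (distance of screwcup from where it was at the start of the episode above 0.02 m).
It also fails if it takes over 72 s, if anything falls off the work surface, if the arm or the gripper's body presses on something with over 40 N, if the wrist force passes 120 N, or if a joint passes its speed limit or range.

## Working session

There is one attempt and no reset: what is moved stays moved. The work goes in short steps, Python scripts to look and compute and a tool call to move; the robot and the scene stay as the last step left them, time stands still between calls to the robot, and variables do not carry over. Pictures are saved under pics/ and viewed, at most 10 in all, crops included, and the job is handed in when it is done.

Besides the shell and the picture viewer there is one more tool, called after "Call:" as a command line: name --argument value ..., lists and objects as JSON in quotes. arm_command: Moves the arm, as the interface text tells. Its arguments: {"type":"object","properties":{"plan":{"type":"string"},"hand":{"type":"number"},"grip_force":{"type":"number"}},"required":["plan"]}

```bash
mkdir -p pics
cat > h.py <<'E'
import numpy as np, cv2
from scipy.spatial.transform import Rotation as R
from bench import r, eyes, ticket
def cam(name):
    c=eyes.calibration(name); 
    if name=="wrist":
        o=r.get_obs(); T=np.eye(4); T[:3,:3]=R.from_rotvec(o["orientation"]).as_matrix(); T[:3,3]=o["tcp_pos"]
        M=T@np.array(c["tool_from_camera"])
    else:
        M=np.eye(4); a=np.array(c["attitude"]); M[:3,:3]=R.from_rotvec(a).as_matrix() if a.size==3 else a; M[:3,3]=c["origin"]
    return c,M
def grab(name):
    c,M=cam(name); im,d=eyes.grab_frame(name); return c,M,im,d
def rays(c,uv):
    f=240/np.tan(np.radians(c["fov_y"])/2); K=np.array([[f,0,c["cx"]],[0,f,c["cy"]],[0,0,1.]])
    s=cv2.undistortPoints(np.array(uv,float).reshape(-1,1,2),K,np.array([c["k1"],0,0,0,0.]))[:,0]
    return np.c_[s[:,0],-s[:,1],-np.ones(len(s))]
def onplane(c,M,uv,z):
    d=rays(c,uv)@M[:3,:3].T; o=M[:3,3]; return o+d*((z-o[2])/d[:,2])[:,None]
def cloud(c,M,d):
    v,u=np.mgrid[0:480,0:640]; p=rays(c,np.c_[u.ravel(),v.ravel()])*d.reshape(-1,1)
    return (p@M[:3,:3].T+M[:3,3]).reshape(480,640,3)
def save(n,im): cv2.imwrite(n,cv2.cvtColor(im,cv2.COLOR_RGB2BGR))
E
python3 - <<'E'
from h import *
for n in ("scene","side"):
    c,M,im,d=grab(n); print(c); save(f"pics/{n}.png",im); np.savez(f"{n}.npz",im=im,d=d)
print(r.get_obs())
E
```

```text
{'fov_y': 55.827951509874076, 'cx': 321.86916566263193, 'cy': 230.79961871630852, 'k1': -0.007515390286621356, 'origin': array([0.9781771 , 0.08101102, 0.77062099]), 'attitude': array([0.31910931, 0.58142341, 2.02177363])}
{'fov_y': 57.18373182213573, 'cx': 324.43534019829394, 'cy': 237.0825894325983, 'k1': 0.03573000350786306, 'origin': array([0.2217069 , 0.43066427, 0.6746419 ]), 'attitude': array([ 0.33209846, -1.05220125, -2.30737868])}
{'clock': 0.1, 'joints': array([ 1.14988424,  0.47771288,  0.02236025,  1.55636783, -0.01149627,
        1.10929008, -0.08308441]), 'qvel': array([ 0.00102718, -0.00022291,  0.00026087, -0.00323609,  0.00076402,
        0.00121081, -0.00184731]), 'tau': array([ 4.52857377e-03, -5.97758460e+01,  1.61365494e+00, -2.81952274e+01,
        1.28700395e-02,  4.98922658e-03,  3.33005653e-05]), 'tcp_pos': array([ 0.20751706, -0.64169949,  0.20531993]), 'orientation': array([-3.10165511e+00, -4.89146640e-01,  6.05813735e-04]), 'contact_force': array([-0.09149922, -0.81903739,  0.26058689]), 'moment': array([-0.03004131,  0.00575931, -0.00078497]), 'gripper_force': 0.0, 'grip_width': 0.08545096681981017}
```

View pics/scene.png

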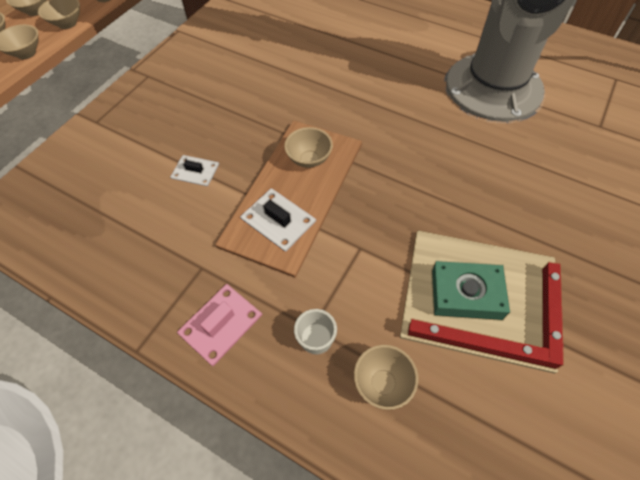

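View pics/side.png

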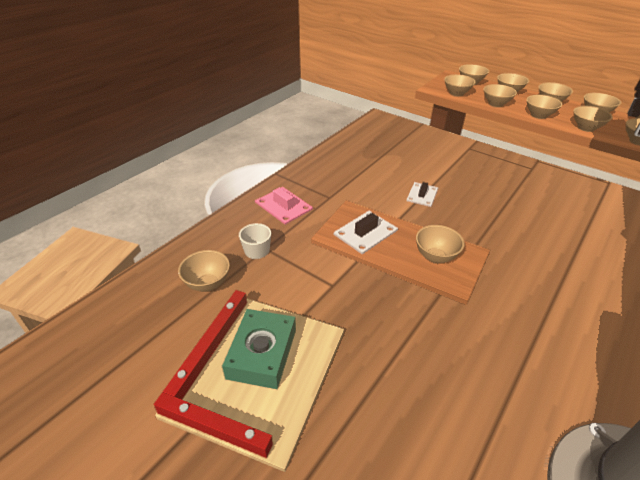

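The scene shows three plate-like things: a white one on the ware board (278,217), a small white one (195,169) and a pink one (220,323). The one on the ware board is the larger of the two that aren't pink. The block is at (470,288), with the stops beyond it and to its left in the world (+x, +y).

```bash
cat >> h.py <<'E'
def rect(p):
    """min-area rectangle of plan points (m): centre, (len,angle) of both sides"""
    (c,s,a)=cv2.minAreaRect((p[:,:2]*1000).astype(np.float32)); return np.round(np.array(c)/1000,4),np.round(s,1),round(a,2)
def masks(im,P):
    h=cv2.cvtColor(im,cv2.COLOR_RGB2HSV).astype(int); H,S,V=h[...,0],h[...,1],h[...,2]; z=P[...,2]
    return dict(block=(H>65)&(H<95)&(S>80)&(abs(z-.052)<.006), stops=((H<6)|(H>174))&(S>150)&(abs(z-.042)<.006)&(P[...,1]>0),
     cover=(S<60)&(V>120)&(abs(z-.022)<.006), bar=(V<70)&(abs(z-.054)<.008)&(P[...,1]<.05))
def big(m):
    n,l,s,_=cv2.connectedComponentsWithStats(m.astype(np.uint8)); return l==1+np.argmax(s[1:,4])
E
python3 - <<'E'
from h import *
im0=None
for n in ("scene","side"):
    c,M=cam(n); f=np.load(n+".npz"); im,d=f["im"],f["d"]; P=cloud(c,M,d); print(n)
    for k,m in masks(im,P).items():
        if m.sum()<30: print(k,"none",m.sum()); continue
        m=big(m) if k!="stops" else m
        p=P[m]; print(k,m.sum(),np.round(p.mean(0),4),rect(p))
        if k=="stops":
            # lines in plan
            q=p[:,:2]; 
            for it in range(2):
                best=None
                rng=np.random.default_rng(0)
                for _ in range(600):
                    a,b=q[rng.choice(len(q),2)]; t=b-a
                    if np.linalg.norm(t)<.05: continue
                    t/=np.linalg.norm(t); e=abs((q-a)@[-t[1],t[0]]); i=e<.012
                    if best is None or i.sum()>best.sum(): best=i
                s=q[best]; print("  stop",best.sum(),rect(s)); q=q[~best]
    for nm,lo,hi in (("bowl/cup rims",.035,.075),):
        m=(P[...,2]>lo)&(P[...,2]<hi)&(P[...,0]>.2)&(P[...,0]<1)
        nn,l,s,_=cv2.connectedComponentsWithStats(m.astype(np.uint8))
        for i in range(1,nn):
            if s[i,4]>150: p=P[l==i]; print("  comp",s[i,:4],p[:,:2].min(0).round(3),p[:,:2].max(0).round(3),p[:,2].max().round(3))
    if n=="scene": save("pics/crop.png",cv2.resize(im[120:370,160:360],None,fx=2.4,fy=2.4,interpolation=cv2.INTER_CUBIC))
E
```

```text
scene
block 2418 [0.574  0.1334 0.0514] (array([0.5711, 0.1327]), array([ 87.2, 117.8]), 25.42)
stops 2853 [0.6053 0.2214 0.0412] (array([0.5689, 0.1654]), array([185.6, 247.4]), 15.95)
  stop 1829 (array([0.648 , 0.1875]), array([ 23.9, 246.4]), 16.77)
  stop 1023 (array([0.538 , 0.2733]), array([185.5,  22.8]), 15.95)
cover 1820 [ 0.6034 -0.2438  0.0214] (array([ 0.5973, -0.2479]), array([123.3,  94.1]), 80.06)
bar 288 [ 0.0614 -0.011   0.0556] (array([ 0.0518, -0.0149]), array([124.3,  43.3]), 72.26)
  comp [ 6  0 74 23] [ 0.272 -1.304] [ 0.379 -1.076] 0.053
  comp [ 0 13 39 42] [ 0.415 -1.258] [ 0.524 -1.075] 0.052
  comp [285 127  47  41] [ 0.385 -0.322] [ 0.484 -0.224] 0.067
  comp [262 198  29  27] [ 0.584 -0.278] [ 0.614 -0.22 ] 0.057
  comp [433 260  78  56] [0.502 0.06 ] [0.636 0.207] 0.056
  comp [409 261 155 105] [0.445 0.066] [0.69  0.309] 0.047
  comp [200 301  32  31] [ 0.8   -0.241] [ 0.857 -0.211] 0.043
  comp [294 309  42  42] [ 0.733 -0.098] [ 0.802 -0.029] 0.053
  comp [354 345  64  64] [0.729 0.021] [0.828 0.119] 0.051
side
block 922 [0.5639 0.1686 0.0533] (array
[... 437 characters left out ...]
7.4,  7.6]), 88.05)
  comp [500   2 140  31] [ 0.354 -2.207] [ 1.    -2.157] 0.075
  comp [445  64  45  27] [ 0.712 -1.32 ] [ 0.819 -1.075] 0.055
  comp [483  73  46  28] [ 0.563 -1.322] [ 0.673 -1.075] 0.055
  comp [526  82  47  31] [ 0.414 -1.323] [ 0.524 -1.073] 0.054
  comp [573  93  48  33] [ 0.266 -1.325] [ 0.377 -1.075] 0.054
  comp [355 213  24  21] [ 0.582 -0.278] [ 0.613 -0.217] 0.057
  comp [239 224  32  26] [ 0.732 -0.098] [ 0.801 -0.029] 0.053
  comp [416 225  48  38] [ 0.385 -0.32 ] [ 0.484 -0.222] 0.068
  comp [178 251  52  38] [0.728 0.021] [0.829 0.12 ] 0.052
  comp [153 290 120 163] [0.445 0.067] [0.69  0.308] 0.049
  comp [221 309  75  74] [0.502 0.059] [0.633 0.206] 0.057
```

View pics/crop.png

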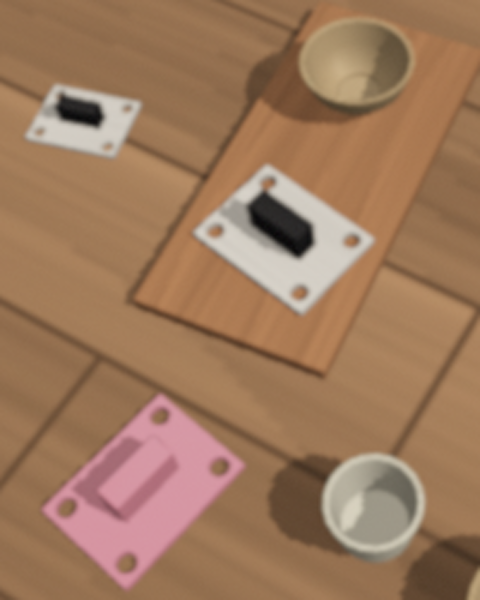

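The crop confirms it: the cover is the white plate with the black grip on the ware board (crop ~283,238), which is larger than the plate at (80,120). The sizes match: 123x94 for the cover, 187x247 for the stops and 87x118 for the block. I'll move to the block's -y face with the fingers part open.

Call:
arm_command --plan "0.042 -0.0382 0 0;0.042 -0.0382 0 0;0.042 -0.0382 0 0;0.042 -0.0382 0 0;0.042 -0.0382 0 0;0.042 -0.0382 0 0;0.042 -0.0382 0 0;0.042 -0.0382 0 0;0.042 -0.0382 0 0;0.042 -0.0382 0 0;0.042 -0.0382 0 0;0.042 -0.0382 0 0;0.042 -0.0382 0 0;0.042 -0.0382 0 0;0 0 0 -10;0 0 0 -10;0 0 0 -10;0 0 0 -10;0 0 0 -10;0 0 0 -10" --hand -0.18

```text
clock: 2.6
tcp_pos: [0.6023, 0.0473, 0.2057]
orientation: [-2.437, -1.982, 0.001]
contact_force: [0.5, 0.7, -0.1]
grip_width: 0.0507
gripper_force: 0.0
```

Call:
arm_command --plan "0 0 0 -9;0 0 0 -9;0 0 0 -9.9;0 0 0 0;0 0 0 0"

```text
clock: 3.22
tcp_pos: [0.6025, 0.0474, 0.206]
orientation: [-1.899, -2.503, 0.0]
contact_force: [0.5, -0.6, 0.0]
grip_width: 0.0504
gripper_force: 0.0
```

```bash
cat >> h.py <<'E'
def yaw_y(o=None):
    m=R.from_rotvec((o or r.get_obs())["orientation"]).as_matrix(); return np.degrees(np.arctan2(m[1,1],m[0,1]))
def need(p,yy=None):
    """shift to world p in tool axes; turn to bring tool y to world angle yy"""
    o=r.get_obs(); m=R.from_rotvec(o["orientation"]).as_matrix()
    print("shift",np.round(m.T@(np.array(p)-o["tcp_pos"]),4),"turn",None if yy is None else round((yaw_y()-yy+180)%360-180,2))
def state():
    o=r.get_obs(); print("t",round(o["clock"],2),"tcp",np.round(o["tcp_pos"],4),"yaw_y",round(yaw_y(),2),"F",np.round(o["contact_force"],1),"w",round(o["grip_width"],4),"tilt z",np.round(R.from_rotvec(o["orientation"]).as_matrix()[:,2],4),"gf",round(o["gripper_force"],1))
def seatmeas():
    for n in ("scene","side"):
        c,M,im,d=grab(n); P=cloud(c,M,d); k=masks(im,P); print(n,"block",rect(P[big(k["block"])]),"stops",rect(P[k["stops"]]))
E
python3 - <<'E'
from h import *
state(); need([.6016,.0483,.036],15.8)
c,M,im,d=grab("wrist"); save("pics/w1.png",im); P=cloud(c,M,d); k=masks(im,P)
for n in ("block","stops"): print(n,k[n].sum(),k[n].any() and rect(P[k[n]]),np.median(P[k[n]][:,2]))
E
```

```text
t 3.23 tcp [0.6025 0.0474 0.206 ] yaw_y 15.63 F [ 0.5 -0.6  0. ] w 0.0504 tilt z [-5.e-04 -0.e+00 -1.e+00] gf 0.0
shift [ 0.0011 -0.0005  0.17  ] turn -0.17
block 16614 (array([0.5679, 0.1328]), array([ 88.4, 119. ]), 25.18) 0.05334865384904183
stops 6287 (array([0.6581, 0.1433]), array([ 22.3, 155.1]), 15.9) 0.0432455912787586
```

View pics/w1.png

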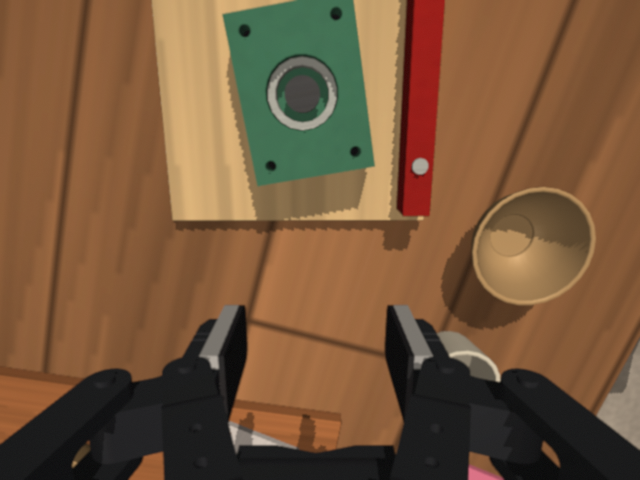

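Call:
arm_command --plan "0 0 0.045 0;0 0 0.045 0;0 0 0.045 0;0 0 0.033 0;0.006 0 0 0;0.006 0 0 0;0.006 0 0 0;0.006 0 0 0;0.006 0 0 0;0.006 0 0 0;0.006 0 0 0;0.006 0 0 0;0 0 0 0"

```text
clock: 4.9
tcp_pos: [0.5893, 0.0945, 0.0382]
orientation: [-1.893, -2.507, -0.0]
contact_force: [-0.6, -0.7, -0.2]
grip_width: 0.0503
gripper_force: 0.0
```

Run:
```python
from h import *
state(); seatmeas()
```

```text
t 4.9 tcp [0.5893 0.0945 0.0382] yaw_y 15.88 F [-0.6 -0.7 -0.2] w 0.0503 tilt z [-1.e-04  3.e-04 -1.e+00] gf 0.0
scene block (array([0.571 , 0.1325]), array([ 87.4, 117.7]), 25.08) stops (array([0.5687, 0.1654]), array([185.8, 247.3]), 15.93)
side block (array([0.5795, 0.1379]), array([ 69.9, 118.6]), 28.95) stops (array([0.5662, 0.1682]), array([187.4, 242.9]), 16.03)
```

Run:
```python
from h import *
a=eyes.grab_frame("scene")[0][200:400,360:600]; b=eyes.grab_frame("side")[0][260:460,130:370]
save("pics/c2.png",cv2.resize(np.vstack([a,b]),None,fx=1.5,fy=1.5,interpolation=cv2.INTER_CUBIC))
```

```text
(no output)
```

View pics/c2.png

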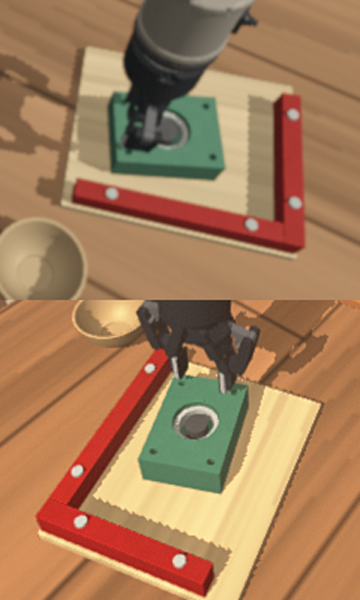

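Run:
```python
from h import *
o=r.get_obs(); m=R.from_rotvec(o["orientation"]).as_matrix()
for n in ("scene","side"):
    c,M,im,d=grab(n); P=cloud(c,M,d)
    q=(P-o["tcp_pos"])@m; k=(np.abs(q[...,:2])<[.04,.07]).all(-1)&(im.max(-1)<110)&(im.max(-1).astype(int)-im.min(-1)<25)
    z=q[k]; 
    for s in (-1,1):
        t=z[z[:,1]*s>0]; t=t[np.argsort(-t[:,2])][:60]; print(n,s,len(t),t[:12:3].round(4).tolist(), 'tip z world',(o["tcp_pos"][2]-t[0,2]).round(4))
```

```text
scene -1 60 [[-0.0173, -0.0156, 0.0214], [-0.0183, -0.0202, 0.0188], [-0.0196, -0.0267, 0.0158], [-0.0192, -0.0224, 0.0154]] tip z world 0.0167
scene 1 60 [[0.0055, 0.0412, 0.0237], [0.0087, 0.0407, 0.0228], [0.0136, 0.04, 0.0217], [0.0152, 0.0401, 0.0207]] tip z world 0.0144
side -1 60 [[0.0204, -0.0511, 0.0184], [-0.0147, -0.0453, 0.0167], [0.0204, -0.0513, 0.0153], [0.0087, -0.0499, 0.0139]] tip z world 0.0198
side 1 60 [[0.0375, 0.0089, 0.0059], [0.036, 0.0159, -0.0087], [0.038, 0.0148, -0.009], [0.0017, 0.0321, -0.0102]] tip z world 0.0323
```

Run:
```python
from h import *
a=eyes.grab_frame("wrist")[0]; c,M,im,d=grab("side"); b=im[290:410,200:320]
P=cloud(c,M,d); print(P[290:390:6,250:310:6,2].round(3)); 
c,M,im,d=grab("wrist"); Pw=cloud(c,M,d); print("wrist",Pw[0:400:25,200:460:20,2].round(3)); k=masks(im,Pw); print(rect(Pw[big(k["block"])]))
save("pics/c3.png",np.hstack([cv2.resize(a,(480,360)),cv2.resize(b,(320,360)[:2],interpolation=cv2.INTER_CUBIC)]))
```

```text
[[ 0.114  0.002  0.142  0.154  0.148  0.137  0.001  0.167  0.162 -0.001]
 [ 0.104  0.002  0.001  0.139  0.141  0.117  0.119  0.151  0.131  0.001]
 [ 0.092  0.012  0.     0.001  0.123  0.123  0.121  0.137  0.002 -0.001]
 [ 0.08   0.011  0.013  0.012  0.013  0.112  0.116  0.12   0.001  0.003]
 [ 0.053  0.054  0.052  0.054  0.052  0.088  0.081  0.013  0.002  0.001]
 [ 0.053  0.053  0.052  0.053  0.052  0.076  0.051  0.053  0.013  0.012]
 [ 0.054  0.051  0.054  0.053  0.056  0.052  0.052  0.675  0.013  0.011]
 [ 0.051  0.045  0.045  0.046  0.051  0.052  0.052  0.037  0.014  0.01 ]
 [ 0.045  0.048  0.047  0.035  0.045  0.052  0.054  0.023  0.012  0.01 ]
 [ 0.034  0.048  0.046  0.043  0.044  0.053  0.052  0.014  0.011  0.012]
 [ 0.044  0.041  0.043  0.046  0.054  0.054  0.04   0.014  0.012  0.012]
 [ 0.054  0.052  0.053  0.052  0.052  0.055  0.026  0.014  0.014  0.013]
 [ 0.054  0.053  0.055  0.054  0.053  0.054  0.014  0.013  0.014  0.012]
 [ 0.054  0.052  0.052  0.05   0.054  0.042  0.014  0.014  0.014  0.014]
 [ 0.043  0.047  0.051  0.053  0.055  0.029  0.014  0.016  0.013  0.013]
 [ 0.
[... 831 characters left out ...]
 0.047 0.048 0.048 0.048 0.043 0.054 0.055 0.053 0.015
  0.014]
 [0.055 0.053 0.045 0.031 0.048 0.047 0.031 0.207 0.053 0.054 0.053 0.014
  0.013]
 [0.054 0.054 0.054 0.046 0.045 0.045 0.046 0.053 0.053 0.054 0.054 0.013
  0.014]
 [0.053 0.055 0.054 0.054 0.053 0.053 0.054 0.053 0.054 0.052 0.052 0.014
  0.013]
 [0.053 0.054 0.054 0.054 0.053 0.054 0.052 0.052 0.053 0.053 0.052 0.054
  0.014]
 [0.079 0.087 0.079 0.053 0.054 0.054 0.053 0.053 0.054 0.055 0.087 0.08
  0.014]
 [0.096 0.102 0.081 0.053 0.054 0.014 0.012 0.013 0.013 0.013 0.094 0.102
  0.096]
 [0.116 0.105 0.083 0.014 0.013 0.013 0.014 0.013 0.013 0.015 0.096 0.116
  0.116]]
(array([0.5682, 0.1325]), array([ 89.6, 119.9]), 25.17)
```

View pics/c3.png

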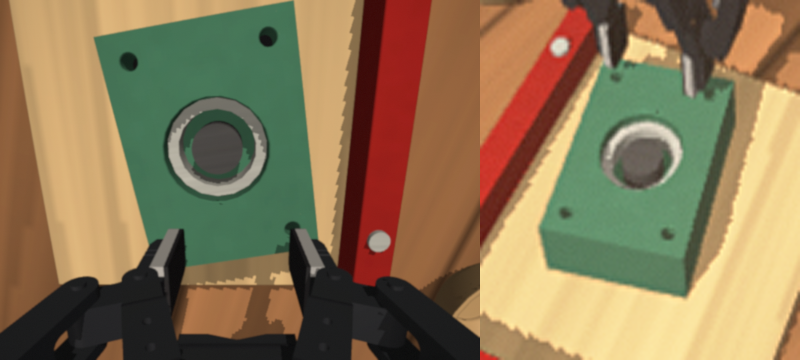

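Run:
```python
from h import *
c,M,im,d=grab("wrist"); print(np.array(c["tool_from_camera"]).round(3).tolist())
o=r.get_obs(); m=R.from_rotvec(o["orientation"]).as_matrix()
P=cloud(c,M,d); q=(P-o["tcp_pos"])@m
k=(d>0)&(P[...,2]>.058)&(d<.5)
t=q[k]
for s in (-1,1):
    a=t[t[:,1]*s>0]; a=a[np.argsort(-a[:,2])]; print(s,len(a),a[:200:20].round(4).tolist())
c,M,im,d=grab("side"); P=cloud(c,M,d); q=(P-o["tcp_pos"])@m; k=(P[...,2]>.058)&(np.abs(q)<[.05,.08,.1]).all(-1)
a=q[k]; a=a[np.argsort(-a[:,2])]; print(a[:200:20].round(4).tolist())
```

```text
[[0.001, 0.959, 0.285, 0.072], [1.0, -0.001, 0.0, 0.0], [0.0, 0.285, -0.959, -0.169], [0.0, 0.0, 0.0, 1.0]]
-1 27081 [[-0.0017, -0.0253, -0.0291], [0.0019, -0.0252, -0.0306], [-0.0037, -0.025, -0.0314], [-0.0008, -0.0251, -0.0323], [-0.0038, -0.0252, -0.0327], [-0.0055, -0.0252, -0.0333], [0.0074, -0.0252, -0.0338], [0.011, -0.0252, -0.0343], [0.0055, -0.0251, -0.0347], [0.001, -0.0249, -0.035]]
1 27462 [[0.007, 0.0256, -0.0289], [0.0075, 0.0253, -0.0308], [0.0028, 0.0254, -0.0316], [-0.0056, 0.0253, -0.0323], [0.0104, 0.0311, -0.0329], [0.0091, 0.0255, -0.0333], [0.0035, 0.0253, -0.0337], [0.011, 0.0304, -0.0342], [-0.0112, 0.0256, -0.0346], [0.0106, 0.0317, -0.035]]
[[-0.0012, 0.0255, -0.0294], [-0.0089, 0.0251, -0.0344], [0.0104, -0.0288, -0.0374], [-0.0062, 0.025, -0.0402], [0.0035, -0.0389, -0.0419], [0.011, 0.029, -0.0443], [0.0111, -0.0298, -0.0467], [0.0059, 0.0371, -0.0483], [0.006, 0.0387, -0.0504], [0.0081, -0.0342, -0.053]]
```

The images show the fingers passing over the block. Both cameras put the fingertips about 29 mm *behind* the reported TCP at this opening, not 14 mm ahead of it. The block hasn't moved. I'll use the measured tip offset: back off, go lower and push.

Call:
arm_command --plan "-0.025 0 0 0;-0.025 0 0 0;0 0 0 0;0 0 0.02 0;0 0 0.023 0;0 0 0 0;0.008 0 0 0;0.006 0 0 0;0.006 0 0 0;0.006 0 0 0;0.006 0 0 0;0.006 0 0 0;0.006 0 0 0;0.006 0 0 0"

```text
clock: 7.2
tcp_pos: [0.5901, 0.0907, -0.0042]
orientation: [1.895, 2.502, -0.005]
contact_force: [-0.7, -7.7, 4.0]
grip_width: 0.0505
gripper_force: 3.6
```

Run:
```python
from h import *
state(); seatmeas()
```

```text
t 7.2 tcp [ 0.5901  0.0907 -0.0042] yaw_y 15.72 F [-0.7 -7.7  4. ] w 0.0505 tilt z [ 5.0e-04 -4.3e-03 -1.0e+00] gf 3.6
scene block (array([0.5695, 0.1621]), array([ 86.8, 112.4]), 18.3) stops (array([0.5683, 0.1654]), array([186.8, 246.8]), 15.81)
side block (array([0.5676, 0.1611]), array([ 87.1, 120.6]), 18.22) stops (array([0.5644, 0.1727]), array([188.1, 231.2]), 15.69)
```

Call:
arm_command --plan "0.006 0 0 0;0.006 0 0 0;0.006 0 0 0;0.006 0 0 0;0.006 0 0 0;0.006 0 0 0;0.004 0 0 0;0 0 0 0"

```text
clock: 8.3
tcp_pos: [0.5792, 0.1316, -0.0043]
orientation: [1.895, 2.504, -0.0]
contact_force: [0.5, -3.9, 3.4]
grip_width: 0.0502
gripper_force: 2.1
```

Call:
arm_command --plan "0.002 0 0 0;0.002 0 0 0;0.002 0 0 0;0 0 0 0"

```text
clock: 8.8
tcp_pos: [0.5779, 0.1365, -0.0044]
orientation: [1.895, 2.503, -0.001]
contact_force: [1.5, -6.9, 3.8]
grip_width: 0.0505
gripper_force: 3.0
```

Run:
```python
from h import *
state(); seatmeas()
```

```text
t 8.8 tcp [ 0.5779  0.1365 -0.0044] yaw_y 15.74 F [ 1.5 -6.9  3.8] w 0.0505 tilt z [ 0.0012 -0.0016 -1.    ] gf 3.0
scene block (array([0.5588, 0.2096]), array([ 88.7, 106.4]), 15.7) stops (array([0.5696, 0.1652]), array([185.3, 247.7]), 16.22)
side block (array([0.5584, 0.2049]), array([ 90.1, 120.6]), 15.37) stops (array([0.5582, 0.1959]), array([187.9, 183.2]), 15.79)
```

Call:
arm_command --plan "0.002 0 0 0;0.002 0 0 0;0 0 0 0"

```text
clock: 9.28
tcp_pos: [0.5778, 0.1368, -0.0043]
orientation: [1.895, 2.499, -0.006]
contact_force: [3.2, -11.9, 6.3]
grip_width: 0.0505
gripper_force: 6.6
```

Call:
arm_command --plan "0.002 0 0 0;0.002 0 0 0;0 0 0 0"

```text
clock: 9.65
tcp_pos: [0.5778, 0.1367, -0.0043]
orientation: [1.896, 2.494, -0.011]
contact_force: [5.6, -19.2, 7.6]
grip_width: 0.0505
gripper_force: 10.6
```

Call:
arm_command --plan "-0.015 0 0 0;-0.015 0 0 0;0 0 -0.045 0;0 0 -0.045 0;0.046 -0.034 0 10;0 0 0 10;0 0 0 10;0 0 0 10;0 0 0 10;0 0 0 10;0 0 0 10;0 0 0 10;0 0 0 10;0 0 0 0"

```text
clock: 11.4
tcp_pos: [0.5374, 0.1525, 0.085]
orientation: [-3.111, -0.437, 0.0]
contact_force: [0.5, -0.0, 0.2]
grip_width: 0.0504
gripper_force: 0.0
```

Run:
```python
from h import *
state(); need([.4946,.1843,.05],-74.2); seatmeas()
c,M,im,d=grab("wrist"); P=cloud(c,M,d); k=masks(im,P)
for n in ("block","stops"): print(n,k[n].sum(),k[n].any() and rect(P[k[n]]))
```

```text
t 11.4 tcp [0.5374 0.1525 0.085 ] yaw_y -74.02 F [ 0.5 -0.   0.2] w 0.0504 tilt z [-4.e-04  4.e-04 -1.e+00] gf 0.0
shift [-0.0323 -0.0423  0.0351] turn 0.18
scene block (array([0.5613, 0.2045]), array([ 88.2, 118.3]), 16.82) stops (array([0.569 , 0.1656]), array([184.9, 247.8]), 15.85)
side block (array([0.5575, 0.2062]), array([ 89.6, 119.6]), 15.0) stops (array([0.5653, 0.1704]), array([188. , 235.6]), 15.66)
block 36123 (array([0.5583, 0.2053]), array([ 89.9, 119.7]), 16.17)
stops 38084 (array([0.567 , 0.1647]), array([186.5, 247.4]), 15.89)
```

Call:
arm_command --plan "-0.0323 -0.0423 0 0;0 0 0 0;0 0 0.045 0;0 0 0.045 0;0 0 0 0;0.006 0 0 0;0.006 0 0 0;0.006 0 0 0;0.006 0 0 0;0.005 0 0 0;0.004 0 0 0;0 0 0 0"

```text
clock: 13.05
tcp_pos: [0.5269, 0.1926, -0.0036]
orientation: [3.111, 0.433, -0.0]
contact_force: [-4.7, -1.6, 4.4]
grip_width: 0.0504
gripper_force: 2.7
```

Call:
arm_command --plan "0.003 0 0 0;0.003 0 0 0;0 0 0 0"

```text
clock: 13.42
tcp_pos: [0.5278, 0.1927, -0.0044]
orientation: [3.109, 0.433, -0.014]
contact_force: [-16.0, -4.2, 12.5]
grip_width: 0.0501
gripper_force: 8.5
```

Call:
arm_command --plan "0.002 0 0 0;0.002 0 0 0;0 0 0 0"

```text
clock: 13.8
tcp_pos: [0.5276, 0.1925, -0.005]
orientation: [3.106, 0.433, -0.025]
contact_force: [-26.6, -6.9, 21.9]
grip_width: 0.0499
gripper_force: 13.6
```

Call:
arm_command --plan "-0.01 0 0 0;-0.02 0 0 0;0 0 -0.045 0;0 0 -0.045 0;0 0 -0.05 0;0 0 0 0;0 0 0 0"

```text
clock: 14.68
tcp_pos: [0.5084, 0.1873, 0.1359]
orientation: [-3.111, -0.432, -0.004]
contact_force: [0.1, 0.2, -0.7]
grip_width: 0.0505
gripper_force: 0.0
```

```bash
cat >> h.py <<'E'
def seatw():
    c,M,im,d=grab("wrist"); P=cloud(c,M,d); k=masks(im,P); b=rect(P[big(k["block"])]); s=rect(P[k["stops"]]); print(b,s)
    a=np.radians(s[2]); q=np.array([[np.cos(a),np.sin(a)],[-np.sin(a),np.cos(a)]])@(b[0]-s[0]); print("block in seat mm",(q*1000-[26.5,41.5]).round(1),"dyaw",b[2]-s[2]); return k
E
python3 - <<'E'
from h import *
state(); seatmeas(); seatw(); need([.599,-.2487,.15],-10)
E
```

```text
t 14.68 tcp [0.5084 0.1873 0.1359] yaw_y -74.19 F [ 0.1  0.2 -0.7] w 0.0505 tilt z [ 2.2e-03  7.0e-04 -1.0e+00] gf 0.0
scene block (array([0.5833, 0.2113]), array([ 88. , 118.8]), 16.08) stops (array([0.5687, 0.1657]), array([185.1, 247.5]), 15.79)
side block (array([0.5797, 0.215 ]), array([ 90.1, 114.9]), 14.97) stops (array([0.5626, 0.1796]), array([187.6, 216.9]), 15.58)
(array([0.5809, 0.2114]), array([ 89.2, 119.4]), 15.93) (array([0.5639, 0.1633]), array([178.5, 248.5]), 16.09)
block in seat mm [3.2 0. ] dyaw -0.16000000000000014
shift [-0.0304  0.4441 -0.0157] turn -64.18
```

Call:
arm_command --plan "0.02 0.035 -0.03 0;0 0 -0.03 0;0 0 0 0;0 0 0 0"

```text
clock: 15.32
tcp_pos: [0.5356, 0.1589, 0.1938]
orientation: [3.111, 0.433, -0.003]
contact_force: [0.1, 0.1, 0.4]
grip_width: 0.0502
gripper_force: 0.0
```

Run:
```python
from h import *
state(); seatw(); need([.599,-.2487,.195],-10)
```

```text
t 15.32 tcp [0.5356 0.1589 0.1938] yaw_y -74.15 F [0.1 0.1 0.4] w 0.0502 tilt z [-2.1e-03 -6.0e-04 -1.0e+00] gf 0.0
(array([0.581 , 0.2111]), array([ 88.2, 119.2]), 16.18) (array([0.5672, 0.1645]), array([186. , 246.9]), 15.84)
block in seat mm [-0.5 -0.4] dyaw 0.33999999999999986
shift [-0.0502  0.4095 -0.0012] turn -64.14
```

Call:
arm_command --plan "-0.0063 0.0512 0 0;-0.0063 0.0512 0 0;-0.0063 0.0512 0 0;-0.0063 0.0512 0 0;-0.0063 0.0512 0 0;-0.0063 0.0512 0 0;-0.0063 0.0512 0 0;-0.0063 0.0512 0 0;0 0 0 -10;0 0 0 -10;0 0 0 -10;0 0 0 -10;0 0 0 -10;0 0 0 -10;0 0 0 -4;0 0 0 0"

```text
clock: 17.38
tcp_pos: [0.5989, -0.2483, 0.1937]
orientation: [-2.408, -2.014, 0.001]
contact_force: [-0.4, -0.5, -0.4]
grip_width: 0.0506
gripper_force: 0.0
```

```bash
cat >> h.py <<'E'
def coverw():
    c,M,im,d=grab("wrist"); P=cloud(c,M,d); k=masks(im,P)
    print("cover",k["cover"].sum(),rect(P[big(k["cover"])]))
    kb=(abs(P[...,2]-.054)<.006)&(im.max(-1)<90); print("bar",kb.sum(),kb.any() and rect(P[big(kb)]),np.median(P[big(kb)][:,2])); return im
E
python3 - <<'E'
from h import *
state(); im=coverw(); save("pics/w4.png",im)
E
```

```text
t 17.38 tcp [ 0.5989 -0.2483  0.1937] yaw_y -10.19 F [-0.4 -0.5 -0.4] w 0.0506 tilt z [-0.0021  0.0011 -1.    ] gf 0.0
cover 12549 (array([ 0.5988, -0.2498]), array([120.5,  91. ]), 79.94)
bar 3057 (array([ 0.5988, -0.2491]), array([55.7, 20.8]), 79.5) 0.055404520083467856
```

View pics/w4.png

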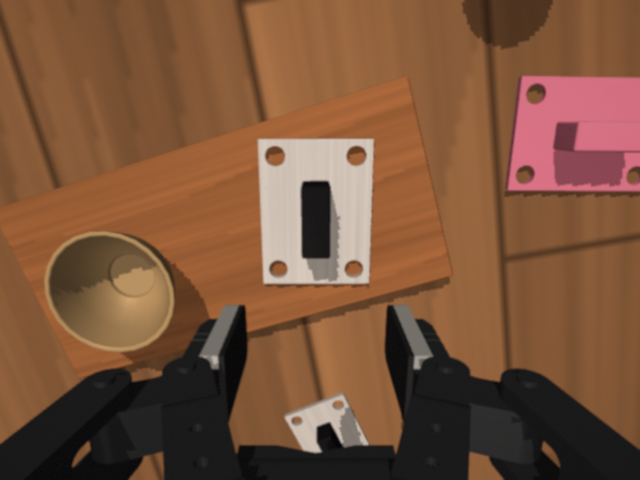

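Call:
arm_command --plan "-0.001 0 0.045 0;0 0 0.045 0;0 0 0.045 0;0 0 0.035 0;0 0 0.018 0;0 0 0 0;0 0 0 0"

```text
clock: 18.3
tcp_pos: [0.6007, -0.2501, 0.0087]
orientation: [2.408, 2.014, 0.002]
contact_force: [0.0, 0.5, 0.1]
grip_width: 0.0507
gripper_force: 0.0
```

Call:
arm_command --plan "0 0 0 0;0 0 0 0;0 0 0 0;0 0 0 0;0 0 0 0;0 0 0 0;0 0 0 0;0 0 0 0" --hand 1 --grip_force 60

```text
clock: 19.3
tcp_pos: [0.6001, -0.2502, 0.0087]
orientation: [2.409, 2.014, 0.001]
contact_force: [-1.7, -0.1, 6.4]
grip_width: 0.0205
gripper_force: 61.2
```

Run:
```python
from h import *
state(); c,M,im,d=grab("wrist"); P=cloud(c,M,d); k=masks(im,P); print(rect(P[big(k["cover"])]))
```

```text
t 19.3 tcp [ 0.6001 -0.2502  0.0087] yaw_y -10.2 F [-1.7 -0.1  6.4] w 0.0205 tilt z [ 1.6e-03 -8.0e-04 -1.0e+00] gf 61.2
(array([ 0.6032, -0.2342]), array([89.1, 93.7]), 79.89)
```

Call:
arm_command --plan "0 0 -0.01 0;0 0 -0.02 0;0 0 -0.035 0;0 0 -0.04 0;0 0 -0.035 0;0 0 0 0;0 0 0 0"

```text
clock: 20.23
tcp_pos: [0.5987, -0.2497, 0.1468]
orientation: [-2.409, -2.015, 0.001]
contact_force: [-0.2, 0.8, -3.8]
grip_width: 0.0207
gripper_force: 60.0
```

Call:
arm_command --plan "0.02 -0.0045 0 0;0.0451 -0.01 0 0;0.0451 -0.01 0 0;0.0451 -0.01 0 0;0.0451 -0.01 0 0;0.0451 -0.01 0 0;0.0451 -0.01 0 0;0.0451 -0.01 0 0;0.0451 -0.01 0 0;0.0451 -0.01 0 0;0.025 -0.0055 0 0;0 0 0 -6.5;0 0 0 -6.5;0 0 0 -6.5;0 0 0 -6.5;0 0 0 0;0 0 0 0;0 0 0 0"

```text
clock: 22.48
tcp_pos: [0.5804, 0.2119, 0.147]
orientation: [-1.896, -2.505, 0.0]
contact_force: [-0.4, -0.7, -3.9]
grip_width: 0.021
gripper_force: 60.0
```

```bash
cat >> h.py <<'E'
def coverpts(n,zc,tol=.02):
    c,M,im,d=grab(n); P=cloud(c,M,d); mx,mn=im.max(-1).astype(int),im.min(-1).astype(int)
    o=r.get_obs()["tcp_pos"]
    k=(mx>110)&(mx-mn<50)&(abs(P[...,2]-zc)<tol)&(np.hypot(P[...,0]-o[0],P[...,1]-o[1])<.09)
    p=P[big(k)]; ce=p.mean(0); v=np.linalg.svd(p-ce,full_matrices=False)[2][2]; v*=np.sign(v[2]); print(n,len(p),rect(p),"z",ce[2].round(4),"normal",v.round(3)); return im
E
python3 - <<'E'
from h import *
state(); z=r.get_obs()["tcp_pos"][2]-.0087+.022
a=[coverpts(n,z) for n in ("wrist","scene","side")]
save("pics/w5.png",np.hstack([cv2.resize(a[0],(400,300)),cv2.resize(a[1][160:400,340:640],(375,300))]))
E
```

```text
t 22.48 tcp [0.5804 0.2119 0.147 ] yaw_y 15.77 F [-0.4 -0.7 -3.9] w 0.021 tilt z [-4.e-04 -1.e-04 -1.e+00] gf 60.0
wrist 33834 (array([0.5762, 0.2276]), array([90.6, 88.9]), 15.87) z 0.1617 normal [0.    0.004 1.   ]
scene 2921 (array([0.5801, 0.2133]), array([ 92.4, 122. ]), 16.4) z 0.1596 normal [0.006 0.001 1.   ]
side 2929 (array([0.5805, 0.2124]), array([ 92.5, 120.8]), 15.67) z 0.1616 normal [-0.006 -0.001  1.   ]
```

View pics/w5.png

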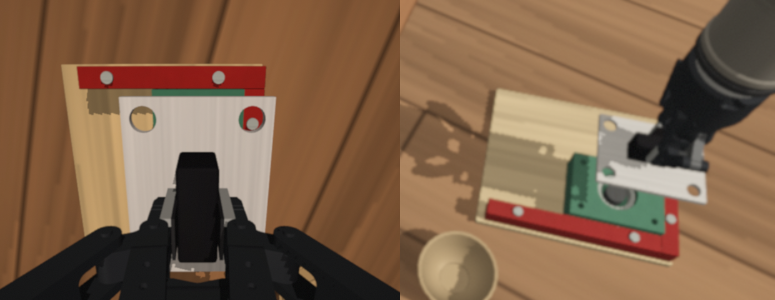

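Call:
arm_command --plan "-0.0014 0.0005 0.02 0;0 0 0.03 0;0 0 0.02 0;0 0 0.012 0;0 0 0.006 0;0 0 0.003 0;0 0 0 0;0 0 0 0;0 0 0 0;0 0 0 0"

```text
clock: 23.88
tcp_pos: [0.5817, 0.2105, 0.0564]
orientation: [1.895, 2.506, 0.0]
contact_force: [0.7, 0.5, -3.5]
grip_width: 0.0208
gripper_force: 60.0
```

Run:
```python
from h import *
state(); z=r.get_obs()["tcp_pos"][2]+.0143
for n in ("wrist","scene","side"): im=coverpts(n,z,.008); n=="wrist" and save("pics/w6.png",cv2.resize(im[60:300,120:500],None,fx=2,fy=2,interpolation=cv2.INTER_CUBIC))
```

```text
t 23.88 tcp [0.5817 0.2105 0.0564] yaw_y 15.82 F [ 0.7  0.5 -3.5] w 0.0208 tilt z [ 4.e-04  1.e-04 -1.e+00] gf 60.0
wrist 33745 (array([0.5772, 0.2263]), array([90.6, 88.6]), 15.86) z 0.0711 normal [0.    0.003 1.   ]
scene 2305 (array([0.5811, 0.2117]), array([ 93.3, 121.4]), 15.59) z 0.0689 normal [0.004 0.002 1.   ]
side 2492 (array([0.582, 0.211]), array([ 92.1, 122.2]), 15.8) z 0.0707 normal [-0.008  0.006  1.   ]
```

View pics/w6.png

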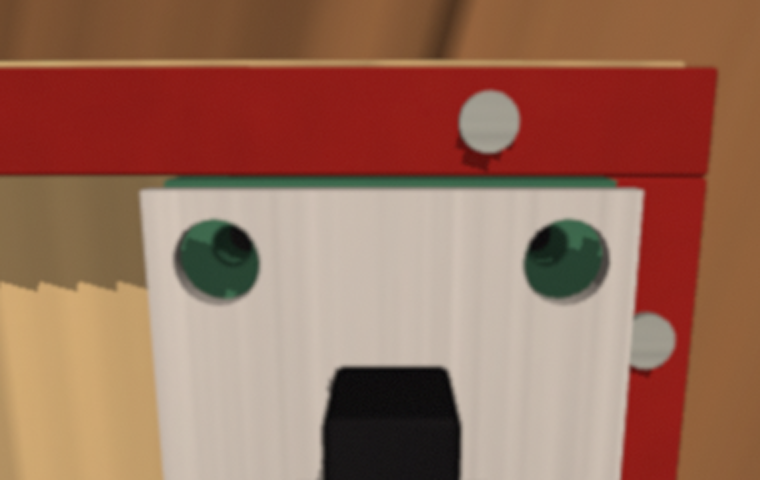

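The left thread shows at (236,181) and the right one at (392,181). The cover holes are at (229,190) and (403,190). I'll project both to their planes.

Run:
```python
from h import *
c,M=cam("wrist"); t=onplane(c,M,[[236.5,181],[392.5,181.5]],.0525); h=onplane(c,M,[[228.5,190.5],[403.5,190.5]],.0705)
m=R.from_rotvec(r.get_obs()["orientation"]).as_matrix()
print(t.round(4),h.round(4),"spans",np.linalg.norm(t[1]-t[0]),np.linalg.norm(h[1]-h[0]),"needed shift tool mm",((t-h)@m*1000).round(1),np.array(cam("wrist")[0]["tool_from_camera"])[:3,3])
o=np.array([.5813,.2115]); a=np.radians(15.85); E=np.array([[np.cos(a),np.sin(a)],[-np.sin(a),np.cos(a)]]); print("threads in seat",((t[:,:2]-o)@E.T*1000).round(1))
```

```text
[[0.5375 0.2485 0.0525]
 [0.5986 0.2657 0.0525]] [[0.5381 0.2476 0.0705]
 [0.5998 0.2652 0.0705]] spans 0.06344815887489973 0.0641631433826678 needed shift tool mm [[ 1.  -0.2 18. ]
 [ 0.8 -1.  18. ]] [ 0.07226918  0.0002627  -0.16906323]
threads in seat [[-32.   47.6]
 [ 31.5  47.4]]
```

Call:
arm_command --plan "0.0008 -0.0006 0 0;0 0 0 0;0 0 0 0;0 0 0 0;0 0 0 0;0 0 0 0"

```text
clock: 24.78
tcp_pos: [0.5808, 0.2111, 0.0562]
orientation: [1.895, 2.506, 0.0]
contact_force: [-0.5, 0.9, -3.2]
grip_width: 0.0206
gripper_force: 60.0
```

```bash
python3 -c "
from h import *
state(); coverpts('scene',.069,.008); print(ticket.hand_in())"
```

```text
t 24.77 tcp [0.5808 0.2111 0.0562] yaw_y 15.82 F [-0.5  0.9 -3.2] w 0.0206 tilt z [ 0. -0. -1.] gf 60.0
scene 2308 (array([0.5806, 0.2125]), array([ 92.4, 121.9]), 16.12) z 0.0687 normal [0.006 0.002 1.   ]
the job is handed in; nothing more can be done
None
```

I handed the job in at about 25 s but got no verdict back; by my measurements the block is within 1 mm of its seat, and the cover is held level about 12 mm above it with the holes within about 1 mm of the threads; the bowls and cup were not touched, and the fingertips turned out to stand about 29 mm behind the reported TCP (not 14 mm ahead), so the first push passed over the block and I corrected for it.

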